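# Close up the storage bin: flap down, then cover shut

## Robot

A 6-joint arm with a two-finger parallel gripper is mounted at the origin on the work surface. World frame = base frame: x ahead of the robot, y to its left, z up, the work surface at z = 0. Lengths are in mm, angles in degrees, forces in N, time in s.
With the tool pointing down it reaches from about 300 to 850 mm from the base axis. Payload 4.2 kg.
Tool frame: the origin (TCP) lies midway between the tips of the shut fingers; the grasp point (between the pads) lies 19 mm behind it; z points along the fingers, y is the direction in which the jaws open and shut (so a half turn about z gives the same grasp; the last joint's range is limited). The gripper opens to 91 mm and grips with 3 to 60 N. Pads are 32 mm wide; open, the fingers measure 118 mm over their backs; the gripper's body (76 mm by 178 mm) begins 60 mm behind the grasp point.
Start: joints at [-1.146, 18.312, 89.639, -0, 72.044, -1.146], TCP at [575.016, 0, 213.976] pointing down, gripper open.
Joint ranges: [-177.97, 177.97], [-48.28, 115.42], [12.27, 149.76], [-77.06, 257.06], [2.81, 150.46], [-146.56, 146.56]. Speed limits (degrees/s): [147.25, 147.25, 180, 180, 180, 180].

## Interface

Orientations are given as [roll, pitch, yaw] about the fixed x, y, z axes, in that order (R = Rz(yaw) Ry(pitch) Rx(roll)).
In Python, from workcell import * gives the robot as it stands.
- The arm moves only by the tool arm_command, never from a script. Its argument "deltas" is text: rows parted by semicolons, each of 7 numbers parted by spaces: the shift along the tool's x, y, z in mm, then the turn, a rotation vector about the tool's x, y, z in degrees, then the finger opening in mm, from 0 to 91.2. In form: x y z wx wy wz hand; .... A call has 1 to 5 rows; each row shifts and turns the commanded pose from where the row before left it, along the tool's axes as they then stand; what a row does not reach is not made up. A row lasts 1/8 s, in which the tool goes at most 62.5 mm and 10.7 degrees, less where a joint would pass 70% of its speed; a pose out of reach is approached as far as the arm can. A call is refused whole if a number of a shift passes 62.5 or a number of a turn 10.7, either way. A call with a gripper value outside its range is refused whole. The fingers move at their own pace and stop on an object; "force" is the grip in N (left out, the last holds). Time passes only in rows, so rows that do not move let the fingers close. It gives the time, the measured TCP pose, the force and the opening at its end, in the units of the state.
- state(): the state, without advancing time (a new reading comes with each control period).
- grab_frame(name): name is "scene" or "side" or "wrist"; returns the picture (384x512x3 uint8, red, green, blue); there is no depth.
- camera_model(name): a dict with "fx", "fy", "cx", "cy" (pixels), "k1" (the pictures are not rectified: a ray, as slopes to the right and down, at radius r is drawn at 1 + k1 r^2 times it, then the intrinsics apply), "rvec" (rotation vector, rad) and "tvec" (3), from world to camera coordinates, as OpenCV has them; the wrist camera has in their place "mount" (4x4, takes a point from camera to tool coordinates, whose origin is the TCP and whose axes are the flange's). Camera axes: x right, y down, z forward; pixel columns grow to the right and rows downward; lengths in mm; the calibration is good to about 2 mm. A picture is of the moment at which its call begins: read the wrist's pose just before it. camera_model takes no time and is no camera call.
- job_done(): hands the job in, once; it reports no verdict.
The state is a dict: "time_s": time; "qpos": joint angles; "qvel": joint speeds; "effort": joint torques, N m; "ee_pos": TCP position; "ee_rot": TCP orientation; "force": force on the tool from outside, world axes, zero at the start; "torque": the same for the moment, N m; "gripper_width": finger opening in mm.
Only numpy, scipy, OpenCV 4.12 (cv2) and the standard library are available. Lean on these libraries where they do the work, as an engineer would, in place of code of your own. Each camera call takes 0.05 s, during which the arm holds its last target. There are 200 camera calls.

## Task

Close up the green storage bin: with the fingertips, first push its upright yellow flap down until it lies flat inside the bin while the black cover is still standing open, then push the black cover over until it is fully shut on top. Pick nothing up, and leave the jars, tins, mug and screwdriver where they are.

Things in the scene. Friction and masses are not known exactly. Their poses are not given: they have to be found in the camera images.
- bin: green open-topped storage bin fixed to the table, 230 mm (its x) by 300 mm (its y) by 100 mm tall, walls and floor 5 mm. Origin: centre of its underside, on the table; z up. The cover's hinge runs along y on the rim at its +x side (x = +115 mm, z = 100 mm); the flap's hinge runs along y just inside the opposite wall (x = -107 mm, z = 84 mm). The +x side faces roughly the robot's left, so the -y end is the far one
- cover (a joint): angle (rad) of the black cover, a flat plate 230 mm long from hinge to free edge, 300 mm wide and 6 mm thick, about 0.28 kg: 0 = shut, lying flat on the rim, 1.57 = upright, stop at 2.35. It starts leaning back away from the bin, 1.95 to 2.25, so its free edge overhangs the table beyond the hinge side. A stiff friction hinge (about 0.45 N m) holds it wherever it is left, so it must be pushed all the way. An upright flap stands in its way
- cover_hinge (a point): point on the cover's hinge axis, middle of its width, at the plate's under face (rim height). Turns with the cover: at every angle its x axis points from the free edge back to the hinge, its y axis along the hinge, its z axis out of the outer (upper when shut) face
- cover_edge (a point): middle of the cover's free edge, on the outer (upper when shut) face; axes as for cover_hinge
- flap (a joint): angle (rad) of the yellow flap, a flat plate 88 mm from hinge to free edge, 270 mm wide and 4 mm thick: 0 = folded flat inside the bin, its top face 12 mm below the rim, 1.57 = upright, stop at 1.75. It folds towards the bin's +x side, i.e. into the bin, towards the cover's hinge. A friction hinge (about 0.09 N m) holds it wherever it is left. It starts at 1.35 to 1.65, standing about 70 mm above the rim
- flap_hinge (a point): point on the flap's hinge axis, middle of its width, at its under face. Turns with the flap: its x axis points from the hinge to the free edge, its y axis along the hinge, its z axis out of the face that is on top when folded and faces away from the bin when upright
- flap_edge (a point): middle of the flap's free edge, halfway through its thickness; axes as for flap_hinge
- food_can: food tin with a red band, 54 mm across, 60 mm tall, standing inside the bin. Loose; leave it alone. Origin: centre of its underside
- jam_jar: amber glass jam jar with a brass-coloured lid, 54 mm across, 62 mm tall, standing inside the bin. Loose; leave it alone. Origin: centre of its underside
- mug: blue mug, 76 mm across, 90 mm tall, on the table beside the flap side of the bin. Loose; leave it alone. Origin: centre of its underside
- pickle_jar: green glass jar with a white lid, 76 mm across, 120 mm tall, on the table beside the bin's -y end. Loose; leave it alone. Origin: centre of its underside
- paint_tin: tin with a blue band, 90 mm across, 100 mm tall, on the table well to the left or right of the bin. Loose; leave it alone. Origin: centre of its underside
- tomato_jar: red jar with a brass-coloured lid, 80 mm across, 130 mm tall, on the table well to the left or right of the bin. Loose; leave it alone. Origin: centre of its underside
- screwdriver: screwdriver with a red handle, 200 mm long, 26 mm thick, lying on the table to the right of the bin, origin under its middle. Loose; leave it alone

How it is judged:
By the outcome, as a careful person would: the job done as asked, in the order asked, and still so for the second after the job is handed in, with the robot touching nothing.
It also fails if it takes over 67 s, if anything falls off the work surface, if the arm or the gripper's body presses on something with over 40 N, if the wrist force passes 120 N, or if a joint passes its speed limit or range.

## Working session

There is one attempt and no reset: what is moved stays moved. The work goes in short steps, Python scripts to look and compute and a tool call to move; the robot and the scene stay as the last step left them, time stands still between calls to the robot, and variables do not carry over. Pictures are saved under pics/ and viewed, about 8 in all and at most 12, crops included, and the job is handed in when it is done.

Besides the shell and the picture viewer there is one more tool, called after "Call:" as name(argument=value, ...), one argument or row to a line, values as JSON. arm_command: Moves the arm, as the interface text tells. Its arguments: {"type":"object","properties":{"deltas":{"type":"string"},"force":{"type":"number"}},"required":["deltas"]}

```bash
mkdir -p pics; ls; python3 - <<'E'
from workcell import *
import cv2,numpy as np
print(state())
for n in("scene","side"):
    im=grab_frame(n); cv2.imwrite(f"pics/{n}0.png",cv2.resize(im[:,:,::-1],(800,600)))
    m=camera_model(n);print(n,m)
    R=cv2.Rodrigues(np.array(m['rvec']))[0];print(-R.T@np.array(m['tvec']),R[2])
E
```

```text
pics
{'time_s': 0.0, 'qpos': array([-1.14631186e+00,  1.83507046e+01,  8.97057152e+01,  2.43332472e-03,
        7.20418469e+01, -1.14582288e+00]), 'qvel': array([ 0.05873734, -0.05813559, -0.03150718, -0.04725614,  0.01144028,
        0.10789953]), 'effort': array([-5.01459035e-04, -4.12465632e+01, -2.31973493e+01,  7.28826877e-02,
        4.58198413e-02, -1.41870069e-04]), 'ee_pos': array([5.74510251e+02, 2.01532466e-02, 2.13134331e+02]), 'ee_rot': array([-1.79901799e+02, -4.27806980e-03,  8.99987551e+01]), 'force': array([-0.43290872,  0.57732959,  0.80305218]), 'torque': array([ 0.02764001,  0.00343401, -0.00674368]), 'gripper_width': 91.29748338047254}
scene {'fx': 491.68593841456186, 'fy': 491.68593841456186, 'cx': 256.6928424287913, 'cy': 191.32048719242107, 'k1': -0.19771565777147912, 'rvec': array([ 2.25204717,  0.75207277, -0.34122452]), 'tvec': array([-494.48293453, -162.3282541 , 1872.60286904])}
[1291.49590604 -835.69254174 1187.92324674] [-0.44400379  0.55761446 -0.7013749 ]
side {'fx': 411.2843241518002, 'fy': 411.2843241518002, 'cx': 258.44731628286206, 'cy': 189.80486562094686, 'k1': -0.028582566461466653, 'rvec': array([ 1.73591538, -1.6883774 ,  0.7826189 ]), 'tvec': array([  4.95629715, 447.25062226, 991.548102  ])}
[-457.26403333    4.81564938  986.97099041] [ 0.7560777   0.01049767 -0.65439767]
```

View pics/scene0.png

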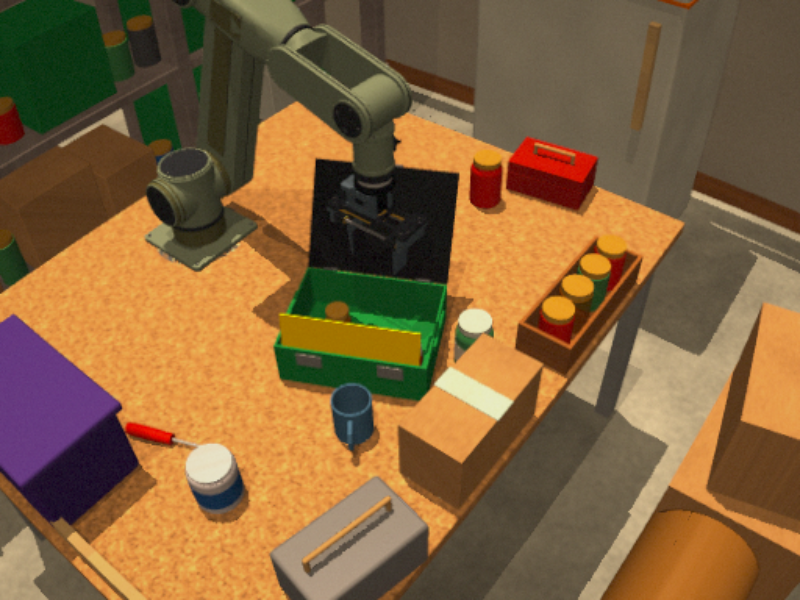

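View pics/side0.png

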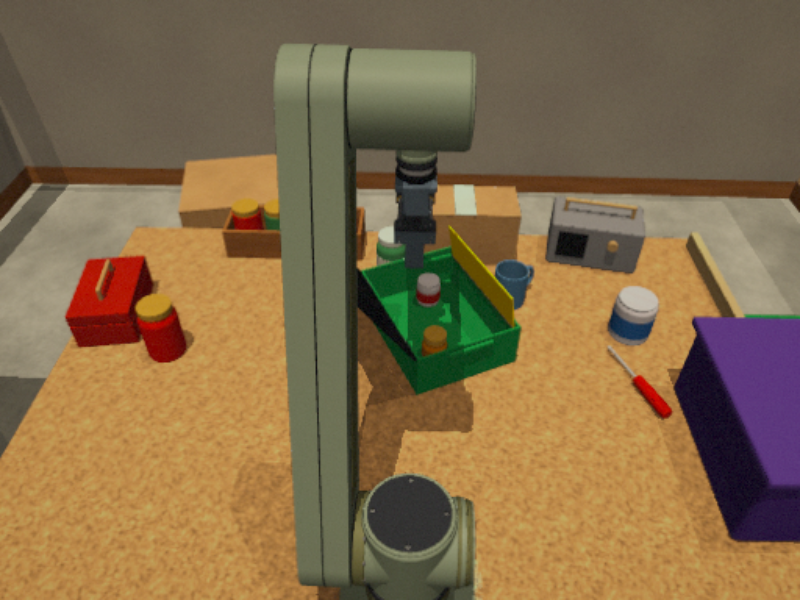

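Scene: the bin's flap top edge runs (281,314)-(421,335), the hinge rim (308,270)-(447,282), and the black cover leans back behind it. Side: rim corners are about (518,325), (413,363) and (450,250). The gripper hovers over the bin's far half. I'll crop closer for the fit.

```bash
python3 - <<'E'
import cv2
from workcell import *
a=grab_frame("scene")[:,:,::-1][90:270,165:325]; b=grab_frame("side")[:,:,::-1][130:260,220:350]
cv2.imwrite("pics/c1.png",cv2.copyMakeBorder(cv2.resize(a,None,fx=3.3333,fy=3.3333,interpolation=cv2.INTER_CUBIC),0,0,0,0,0))
cv2.imwrite("pics/c2.png",cv2.resize(b,None,fx=4.5,fy=4.5,interpolation=cv2.INTER_CUBIC))
E
```

```text
(no output)
```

View pics/c1.png

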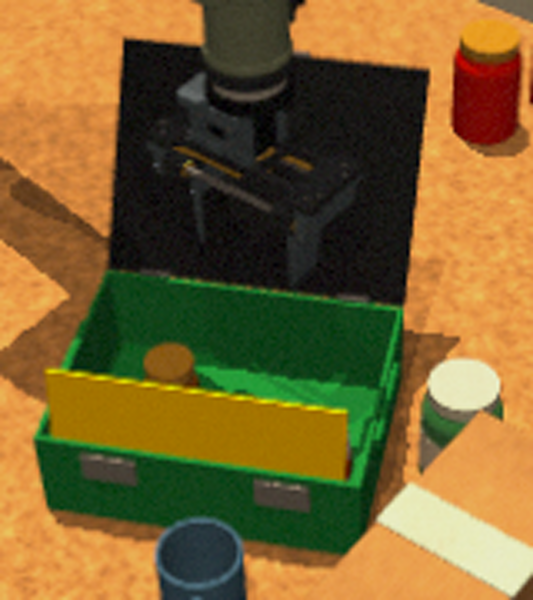

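View pics/c2.png

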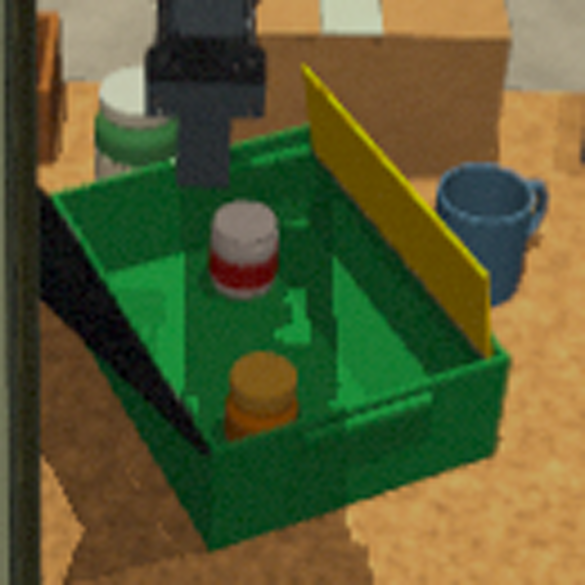

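Scene crop: rim corners (37,437), (362,487), (107,270), (403,308), flap top (47,370)-(349,410), cover edge (125,40)-(428,70). Side crop: rim corners (508,356), (208,447), (55,193), flap top (304,65)-(489,275). I'll fit bin pose and both angles to these.

```bash
cat > h.py <<'E'
import numpy as np,cv2
from workcell import *
def proj(n,P):
    m=camera_model(n);R=cv2.Rodrigues(np.array(m['rvec']))[0]
    c=np.atleast_2d(P)@R.T+np.array(m['tvec']);s=c[:,:2]/c[:,2:]
    s=s*(1+m['k1']*(s**2).sum(1,keepdims=True))
    return s*[m['fx'],m['fy']]+[m['cx'],m['cy']]
def ray(n,uv):
    m=camera_model(n);R=cv2.Rodrigues(np.array(m['rvec']))[0]
    K=np.array([[m['fx'],0,m['cx']],[0,m['fy'],m['cy']],[0,0,1.]])
    p=cv2.undistortPoints(np.array([[uv]],float),K,np.array([m['k1'],0,0,0,0]))[0,0]
    return -R.T@np.array(m['tvec']),R.T@np.r_[p,1]
def onz(n,uv,z):
    o,d=ray(n,uv);return o+d*(z-o[2])/d[2]
def b2w(P,q):
    c,s=np.cos(q[2]),np.sin(q[2]);P=np.atleast_2d(P)
    return np.c_[P[:,0]*c-P[:,1]*s+q[0],P[:,0]*s+P[:,1]*c+q[1],P[:,2]]
E
cat > fit.py <<'E'
from h import *
from scipy.optimize import least_squares
def F(y,t):return [-107+88*np.cos(t)-2*np.sin(t)*0,y,84+88*np.sin(t)]
def C(y,c):return [115-230*np.cos(c),y,100+230*np.sin(c)]
def model(q):
    t,c=q[3:]
    A=[[-115,150,100],[-115,-150,100],[-115,150,0],[-115,-150,0],[115,150,100],[115,-150,100],C(150,c),C(-150,c),F(135,t),F(-135,t)]
    B=[[-115,150,100],[-115,150,0],[115,150,100],[115,150,0],[115,-150,100],F(-135,t),F(135,t)]
    return np.r_[proj("scene",b2w(A,q)),proj("side",b2w(B,q))]
a=np.array([[37,437],[362,487],[53,510],[345,553],[107,270],[403,308],[125,40],[428,70],[47,370],[349,410]])/3.3333+[165,90]
b=np.array([[508,356],[493,455],[208,447],[210,550],[55,193],[304,65],[489,275]])/4.5+[220,130]
o=np.r_[a,b]
r=least_squares(lambda q:(model(q)-o).ravel(),[550,-80,1.4,1.5,2.1],loss='soft_l1')
print(r.x,np.degrees(r.x[2]));print((model(r.x)-o).round(1).tolist())
q=r.x;np.save("q.npy",q)
print("flap edge ends",b2w([F(135,q[3]),F(-135,q[3])],q).round(),"cover edge",b2w([C(150,q[4]),C(-150,q[4])],q).round(),"corners",b2w([[x,y,100] for x in(-115,115) for y in(150,-150)],q).round())
# things: tops, (scene 800px pics)
f=1/1.5625
for n,im,uv,z in [("mug","side",(513,268),90),("pickle","scene",(475,321),120),("tomato","scene",(487,158),130),("paint","scene",(211,462),100),("food","side",(428,282),60),("jam","side",(434,333),62)]:
    print(n,onz(im,np.array(uv)*f,z).round())
print("TCP check",state()['ee_pos'])
E
python3 fit.py
```

```text
[569.31059351 -49.78838415  64.84842695 -73.96787249  96.38056015] 3715.541172220008
[[-1.1, 0.4], [-0.1, 0.1], [-1.4, -0.3], [4.8, 1.5], [-0.0, -0.2], [0.6, -0.1], [-0.4, -0.8], [0.8, -0.3], [-0.4, -0.2], [-0.0, 0.7], [0.5, -0.1], [-0.1, -0.1], [0.9, 1.2], [-0.4, 0.4], [-2.0, -0.3], [-0.2, -0.3], [-0.6, -0.4]]
flap edge ends [[ 488. -193.  171.]
 [ 732.  -77.  171.]] cover edge [[332. 100. 295.]
 [602. 229. 295.]] corners [[ 484. -218.  100.]
 [ 754.  -89.  100.]
 [ 384.  -11.  100.]
 [ 655.  119.  100.]]
mug [ 686. -225.   90.]
pickle [767.  49. 120.]
tomato [494. 517. 130.]
paint [ 582. -476.  100.]
food [666. -34.  60.]
jam [499. -45.  62.]
TCP check [5.74705598e+02 8.42903092e-03 2.13463294e+02]
```

Fit: bin centre (569,-50), yaw 115.5°, flap 1.43 rad, cover 2.13 rad. All are in the given ranges, with residuals about 1 px. First I shut the fingers and align tool x with bin x, then go behind the flap at z 213.

Call:
arm_command(
  deltas="0 0 0 0 0 -8.5 0; 0 0 0 0 0 -8.5 0; 0 0 0 0 0 -8.5 0; 0 0 0 0 0 0 0; -10 0 0 0 0 0 0",
  force=20,
)

```text
time_s: 0.82
ee_pos: [579.3, -9.0, 214.0]
ee_rot: [-180.0, -0.0, 115.4]
force: [-0.9, 0.4, 0.6]
gripper_width: 44.0
```

Call:
arm_command(
  deltas="-35 -6 -5 0 0 0 0; -40 -7 0 0 0 0 0; -40 -7 0 0 0 0 0; -40 -6 0 0 0 0 0; -30 0 0 0 0 0 0",
)

```text
time_s: 1.45
ee_pos: [635.8, -189.8, 218.8]
ee_rot: [-180.0, 0.0, 115.3]
force: [0.8, -0.5, -0.6]
gripper_width: 0.4
```

```bash
cat >> h.py <<'E'
def where():
    s=state();q=np.load("q.npy");c,k=np.cos(q[2]),np.sin(q[2]);d=s['ee_pos'][:2]-q[:2]
    print("t",s['time_s'],"bin xyz",np.round([d[0]*c+d[1]*k,-d[0]*k+d[1]*c,s['ee_pos'][2]],1),"rot",s['ee_rot'].round(1),"F",s['force'].round(1),"w",s['gripper_width'])
E
python3 - <<'E'
from h import *
where()
a=grab_frame("scene")[:,:,::-1][90:270,165:325];b=grab_frame("side")[:,:,::-1][90:270,220:350]
cv2.imwrite("pics/d1.png",np.hstack([cv2.resize(x,None,fx=2.75,fy=3.,interpolation=cv2.INTER_CUBIC) for x in(a,b)]))
E
```

```text
t 1.45 bin xyz [-155.     0.4  218.8] rot [-180.     0.   115.3] F [ 0.8 -0.5 -0.6] w 0.4013126564900924
```

View pics/d1.png

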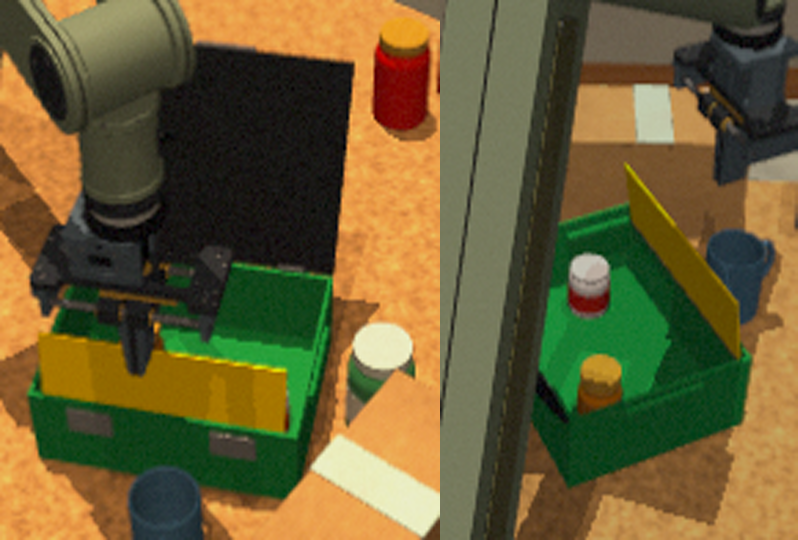

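The picture shows the shut fingers in front of the flap's outer face, near its middle (about (138,365) in the left half), clear of the mug. I'll lower and start the push.

Call:
arm_command(
  deltas="0 0 35 0 0 0 0; 0 0 35 0 0 0 0; 10 0 0 0 0 0 0; 10 0 0 0 0 0 0; 10 0 2 0 0 0 0",
)

```text
time_s: 2.17
ee_pos: [623.3, -159.3, 149.2]
ee_rot: [179.8, 0.1, 115.5]
force: [0.1, 0.2, 0.8]
gripper_width: 0.2
```

Call:
arm_command(
  deltas="10 0 2 0 0 0 0; 10 0 2 0 0 0 0; 11 0 4 0 0 0 0; 10 0 6 0 0 0 0; 9 0 8 0 0 0 0",
)

```text
time_s: 2.8
ee_pos: [600.7, -114.5, 124.4]
ee_rot: [-180.0, 0.0, 115.5]
force: [0.5, -1.6, 1.7]
gripper_width: 0.4
```

```bash
python3 - <<'E'
from h import *
where()
E
```

```text
t 2.8 bin xyz [-71.9  -0.4 124.4] rot [-180.     0.   115.5] F [ 0.5 -1.6  1.7] w 0.4170361385535284
```

Call:
arm_command(
  deltas="6 0 9 0 0 0 0; 4 0 9 0 0 0 0; 3 0 9 0 0 0 0; 0 0 7 0 0 0 0; 0 0 2 0 0 0 0",
)

```text
time_s: 3.42
ee_pos: [594.9, -103.0, 88.3]
ee_rot: [-179.9, -0.1, 115.5]
force: [-2.4, 1.5, 6.8]
gripper_width: 0.4
```

Call:
arm_command(
  deltas="0 0 2 0 0 0 0; 0 0 1 0 0 0 0; 0 0 0 0 0 0 0",
)

```text
time_s: 3.8
ee_pos: [595.0, -103.0, 88.2]
ee_rot: [180.0, -0.0, 115.5]
force: [-5.8, 3.5, 13.8]
gripper_width: 0.3
```

The tip stopped hard at z 88, which is the folded flap's top-face height. I'll lift, cross over the cover and look.

Call:
arm_command(
  deltas="0 0 -30 0 0 0 0; 0 0 -50 0 0 0 0; 0 0 -50 0 0 0 0; 0 0 -50 0 0 0 0; 0 0 -50 0 0 0 0",
)

```text
time_s: 4.42
ee_pos: [595.3, -103.5, 317.7]
ee_rot: [180.0, 0.0, 115.5]
force: [0.1, -0.6, 0.0]
gripper_width: 0.3
```

```bash
python3 - <<'E'
from h import *
where()
a=grab_frame("scene")[:,:,::-1][90:270,165:325];b=grab_frame("side")[:,:,::-1][90:270,220:350]
cv2.imwrite("pics/e1.png",np.hstack([cv2.resize(x,None,fx=2.75,fy=3.,interpolation=cv2.INTER_CUBIC) for x in(a,b)]))
E
```

```text
t 4.425 bin xyz [-5.960e+01 -3.000e-01  3.177e+02] rot [180.    0.  115.5] F [ 0.1 -0.6  0. ] w 0.3407291638307163
```

View pics/e1.png

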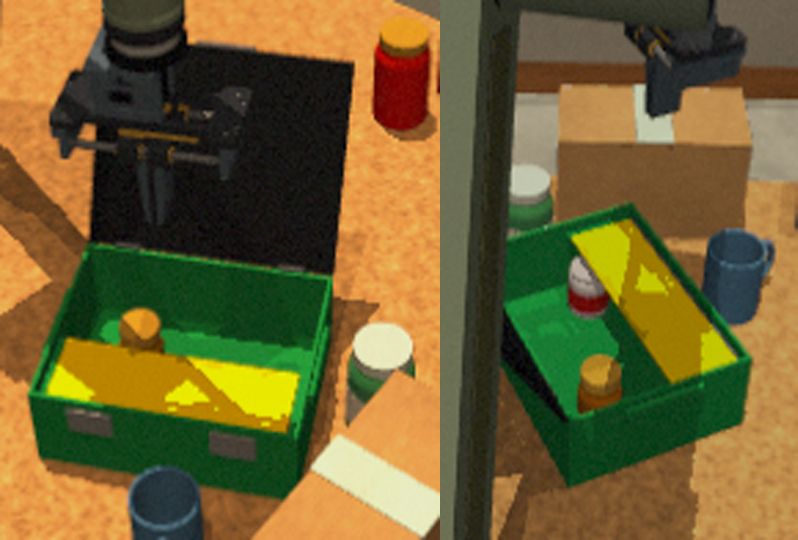

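The flap lies flat inside the bin, below the rim, in both views. The cover is still open and the jars haven't moved. Next: over the cover's free edge to bin x ≈ 290.

Call:
arm_command(
  deltas="20 0 -40 0 0 0 0; 40 0 0 0 0 0 0; 50 0 0 0 0 0 0; 50 0 0 0 0 0 0; 50 0 0 0 0 0 0",
)

```text
time_s: 5.15
ee_pos: [504.1, 87.3, 355.1]
ee_rot: [-180.0, -0.0, 115.5]
force: [0.4, -0.2, 0.9]
gripper_width: -0.0
```

Call:
arm_command(
  deltas="50 0 0 0 0 0 0; 50 0 0 0 0 0 0; 40 0 0 0 0 0 0; 0 0 0 0 0 0 0",
)

```text
time_s: 5.65
ee_pos: [443.6, 214.3, 355.2]
ee_rot: [-179.9, -0.0, 115.7]
force: [0.3, -1.0, -0.0]
gripper_width: 0.6
```

```bash
python3 - <<'E'
from h import *
where()
E
```

```text
t 5.65 bin xyz [292.5  -0.4 355.2] rot [-179.9   -0.   115.7] F [ 0.3 -1.  -0. ] w 0.6158257511453836
```

Call:
arm_command(
  deltas="0 0 40 0 0 0 0; 0 0 38 0 0 0 0; -10 0 0 0 0 0 0; -12 0 0 0 0 0 0; -12 0 0 0 0 0 0",
)

```text
time_s: 6.28
ee_pos: [460.8, 181.6, 279.9]
ee_rot: [179.8, -0.1, 115.4]
force: [-2.9, 5.5, 5.2]
gripper_width: 0.4
```

Call:
arm_command(
  deltas="-12 0 0 0 0 0 0; -12 0 0 0 0 0 0; -12 0 0 0 0 0 0; -12 0 0 0 0 0 0; -12 0 0 0 0 0 0",
)

```text
time_s: 6.9
ee_pos: [485.6, 127.0, 278.1]
ee_rot: [180.0, 0.0, 115.5]
force: [-0.6, 3.2, 2.4]
gripper_width: 0.3
```

```bash
python3 - <<'E'
from h import *
where()
a=grab_frame("scene")[:,:,::-1][60:270,165:325];b=grab_frame("side")[:,:,::-1][60:270,190:350]
cv2.imwrite("pics/f1.png",np.hstack([cv2.resize(x,None,fx=2.5,fy=2.5,interpolation=cv2.INTER_CUBIC) for x in(a,b)]))
E
```

```text
t 6.9 bin xyz [195.6  -0.7 278.1] rot [180.    0.  115.5] F [-0.6  3.2  2.4] w 0.2958388459281815
```

View pics/f1.png

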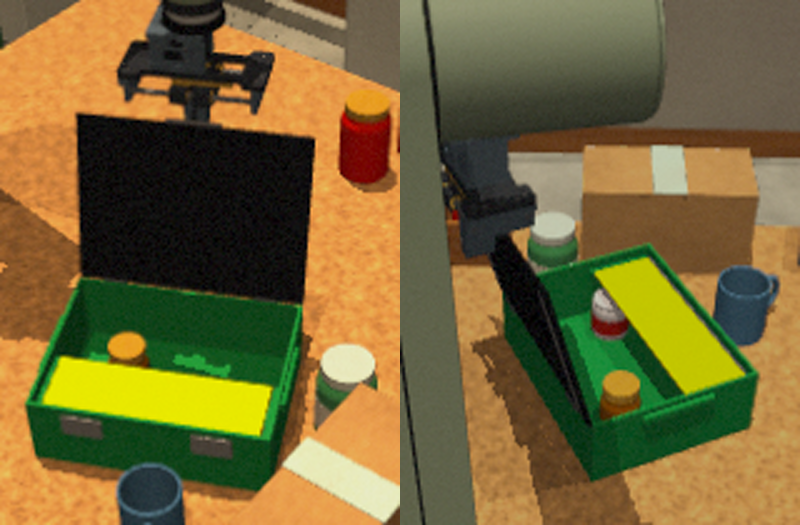

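The fingers are behind the cover's middle and it is turning, now near 105°. The body clears the edge. I'll continue along the arc.

Call:
arm_command(
  deltas="-14 0 0 0 0 0 0; -15 0 0 0 0 0 0; -15 0 0 0 0 0 0; -15 0 0 0 0 0 0; -15 0 0 0 0 0 0",
)

```text
time_s: 7.62
ee_pos: [517.4, 60.1, 277.7]
ee_rot: [-180.0, -0.0, 115.5]
force: [-0.2, 2.4, 0.0]
gripper_width: 0.3
```

Call:
arm_command(
  deltas="-15 0 2 0 0 0 0; -15 0 2 0 0 0 0; -15 0 4 0 0 0 0; -15 0 5 0 0 0 0; -15 0 7 0 0 0 0",
)

```text
time_s: 8.25
ee_pos: [549.6, -7.6, 257.3]
ee_rot: [-180.0, -0.0, 115.5]
force: [-0.6, 2.0, 0.6]
gripper_width: 0.4
```

```bash
python3 - <<'E'
from h import *
where()
E
```

```text
t 8.25 bin xyz [ 46.5  -0.4 257.3] rot [-180.    -0.   115.5] F [-0.6  2.   0.6] w 0.3922975607808973
```

Call:
arm_command(
  deltas="-14 0 7 0 0 0 0; -12 0 9 0 0 0 0; -12 0 10 0 0 0 0; -11 0 11 0 0 0 0; -10 0 12 0 0 0 0",
)

```text
time_s: 8.88
ee_pos: [575.0, -60.7, 208.2]
ee_rot: [-180.0, 0.0, 115.5]
force: [-0.8, 1.7, 0.5]
gripper_width: 0.2
```

Call:
arm_command(
  deltas="-9 0 13 0 0 0 0; -8 0 14 0 0 0 0; -7 0 14 0 0 0 0; -6 0 14 0 0 0 0; -5 0 14 0 0 0 0",
)

```text
time_s: 9.5
ee_pos: [590.2, -91.8, 139.1]
ee_rot: [180.0, 0.0, 115.5]
force: [0.0, 0.9, 1.2]
gripper_width: 0.2
```

```bash
python3 - <<'E'
from h import *
where()
E
```

```text
t 9.5 bin xyz [-46.9  -0.7 139.1] rot [180.    0.  115.5] F [0.  0.9 1.2] w 0.18802521596706256
```

Call:
arm_command(
  deltas="-2 0 10 0 0 0 0; -1 0 10 0 0 0 0; 0 0 9 0 0 0 0; 0 0 4 0 0 0 0; 0 0 2 0 0 0 0",
)

```text
time_s: 10.12
ee_pos: [591.1, -94.3, 106.7]
ee_rot: [180.0, 0.0, 115.5]
force: [-3.8, -0.1, 16.9]
gripper_width: 0.3
```

Call:
arm_command(
  deltas="0 0 2 0 0 0 0; 0 0 1 0 0 0 0; 0 0 0 0 0 0 0",
)

```text
time_s: 10.5
ee_pos: [591.2, -94.4, 106.6]
ee_rot: [179.9, 0.1, 115.5]
force: [-7.5, -0.5, 23.5]
gripper_width: 0.4
```

The tip stopped hard at z 106.6, which matches the shut cover's top at 106. I'll retreat and check.

Call:
arm_command(
  deltas="0 0 -10 0 0 0 0; 0 0 -35 0 0 0 0; 0 0 -45 0 0 0 0; 0 0 -45 0 0 0 0; 0 0 -20 0 0 0 0",
)

```text
time_s: 11.12
ee_pos: [592.1, -94.2, 259.9]
ee_rot: [179.8, 0.1, 115.5]
force: [-1.0, -0.7, -0.8]
gripper_width: 0.4
```

```bash
python3 - <<'E'
from h import *
where()
A=grab_frame("scene")[:,:,::-1];B=grab_frame("side")[:,:,::-1]
a=A[90:270,165:325];b=B[90:270,200:360]
cv2.imwrite("pics/g1.png",np.hstack([cv2.resize(x,None,fx=2.5,fy=3.,interpolation=cv2.INTER_CUBIC) for x in(a,b)]))
E
```

```text
t 11.125 bin xyz [-49.9  -1.4 259.9] rot [1.798e+02 1.000e-01 1.155e+02] F [-1.  -0.7 -0.8] w 0.4203561832349746
```

View pics/g1.png

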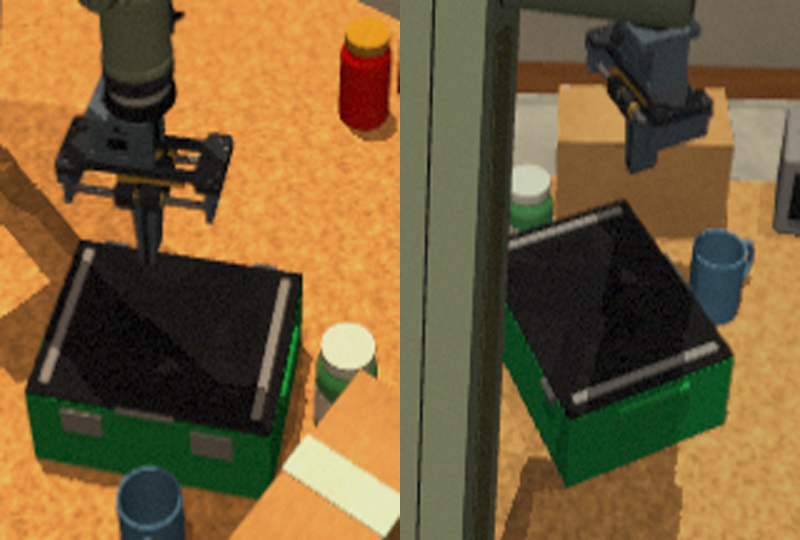

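The cover lies flush on the rim in both views, with no gap along the flap side. The mug and pickle jar haven't moved, and the gripper is clear.

```bash
python3 -c "
from workcell import *
print(job_done())"
```

```text
the job is handed in; nothing more can be done
None
```

The bin is closed and the job is handed in at about 11 s. I folded the yellow flap flat first, while the cover was still open, then pushed the black cover shut over it.

- **Flap:** the fingertips stopped hard at z = 88 mm, the folded flap's expected top-face height. Both camera views showed it flat inside the bin before I touched the cover.
- **Cover:** the fingertips stopped hard at z = 106.6 mm against 106 mm expected. The last pictures showed it flush on the rim, with no gap along the flap side.
- **Force:** the highest wrist reading was about 25 N, while pressing the cover shut.
- **Other things:** the mug and pickle jar showed no movement in the last views. The jars inside the bin looked undisturbed when last seen, before the cover closed. The paint tin and screwdriver were outside the last pictures, but the arm never went near them.
- **Gripper:** it ended about 150 mm above the bin, touching nothing. No checks failed or disagreed.

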